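# Bar a long bone into its carrier and load it through the imaging cabinet's dust flap

### The arm

A 7-joint arm with a two-finger parallel gripper is mounted at the origin on the work surface. World frame = base frame: x ahead of the robot, y to its left, z up, the work surface at z = 0. Lengths are in mm, angles in rad, forces in N, time in s.
With the tool pointing down it reaches from about 400 to 900 mm from the base axis. Payload 5.6 kg.
Tool frame: the origin (TCP) lies midway between the tips of the shut fingers; the grasp point (between the pads) lies 19 mm behind it; z points along the fingers, y is the line along which they close (so a half turn about z gives the same grasp; the last joint's range is limited). The gripper opens to 92 mm and grips with 3 to 60 N. Pads are 20 mm wide; open, the fingers measure 128 mm over their backs; the gripper's body (75 mm by 189 mm) begins 69 mm behind the grasp point.
Start: joints at [1.108, 0.468, -0.012, 1.603, 0.006, 1.071, -0.056], TCP at [264.886, -593.586, 214.592] pointing down, gripper open.
Joint ranges: [-2.53, 2.53], [-0.31, 2.02], [-1.57, 1.55], [0.28, 2.44], [-1.29, 4.43], [0.15, 1.84], [-2.92, 2.92]. Speed limits (rad/s): [2.57, 2.57, 3.14, 3.14, 3.14, 3.14, 3.14].

### API

Orientations are given as a rotation vector (axis times angle).
In Python, from cell import robot, grip, kin, viewer gives the robot as it stands. Calls block until the motion is done:
- robot.movep(position, orientation): joint-space move of the TCP to a pose.
- robot.servo_line(position, feed=150, rotation=None): straight line of the TCP; rotation=None keeps the orientation; feed is the mean speed in mm/s.
- robot.goto_joints(angles): joint-space move.
- grip(opening, newtons=None): opening from 0.0 (shut) to 1.0 (fully open); newtons is the grip in N (None keeps the last); returns when the fingers have stopped.
- robot.hold(seconds).
- kin.ik(position, orientation): joint angles nearest the present ones, or None.
- robot.observe(): the state.
- viewer.read_camera(name): name is "side" or "top" or "wrist"; returns the picture (384x512x3 uint8, red, green, blue); there is no depth.
- viewer.camera_info(name): a dict with "camera_matrix" (3x3 intrinsics, pixels), "k1" (the pictures are not rectified: a ray, as slopes to the right and down, at radius r is drawn at 1 + k1 r^2 times it, then the intrinsics apply), "R" (3x3) and "t" (3): a world point X has camera coordinates R X + t. Camera axes: x right, y down, z forward; pixel columns grow to the right and rows downward; lengths in mm; the calibration is good to about 2 mm. A picture is of the moment at which its call begins: read the wrist's pose just before it. camera_info takes no time and is no camera call; for the wrist camera it gives the pose at the moment of the call.
A pose or a line that the arm cannot do raises robot.IKError and nothing moves.
- robot.job_done(): hands the job in; it is judged then, once.
Trained networks look in the newest picture that a camera, given by its name, has taken for a name from the list of things; names that differ only in an ending like _2 or _b are one class to them, and where a whole thing is asked for, a point or a joint stands for the part that bears it (a point fixed in the world has none). Each returns a list of dicts, best first, with "confidence" (0 to 1); they miss things now and then, are a little off and sometimes report something else, mostly with a low value. They report only what shows in the picture. A call takes as long as a camera call. They do not tell look-alikes from the thing itself.
- viewer.silhouettes(name, camera): "mask" (384x512 bool, what is visible of it).
- viewer.pinpoint(name, camera): "at" ([x, y, z] in mm, in the coordinates of the camera as it stood for that picture, good to about 4 mm: a listed point, or the origin of a listed thing).
The state is a dict: "t": time; "joints": joint angles; "joint_velocities": joint speeds; "joint_torque": joint torques, N m; "tcp_pos": TCP position; "tcp_rot": TCP orientation; "contact_force": force on the tool from outside, world axes, zero at the start; "wrist_torque": the same for the moment, N m; "grip_width": opening from 0.0 (shut) to 1.0 (fully open); "grip_force": force on a finger pad.
Only numpy, scipy, OpenCV 4.12 (cv2) and the standard library are available. Lean on these libraries where they do the work, as an engineer would, in place of code of your own. Each camera call takes 0.05 s, during which the arm holds its last target. There are 200 camera calls.

### The job

Get the specimen ready for imaging: lay the long aluminium retaining bar from the foam mat across the carrier, down in the notch of both side walls over the bone. Then slide the carrier steadily into the cabinet by its upright tab, letting the carrier itself push the dust flap open, until it is fully home against the stop and the flap has dropped shut behind it. Leave the bone lying in its cradles and do not disturb the other things on the desk.

Things in the scene. Friction and masses are not known exactly. Their poses are not given: they have to be found in the camera images.
- cabinet: White bench-top imaging cabinet, fixed, 260 wide, 270 deep, 308 high, with a metal loading sill in front. Origin: on the desk under the middle of its front face. +x points into the cabinet (loading direction), z up. Sill top 50 mm above the desk, 116 wide, from 345 mm before the face to 200 mm inside. Two black guides 8 mm high and 94 mm apart keep the carrier straight.
- stop (a point): Rubber end stop inside the cabinet, where the middle of the carrier's front end meets it; 186 mm inside the face. Axes as the cabinet. Carrier home: its origin 60 mm before this point, i.e. at x = +126, y = 0, z = 50 mm in the cabinet's frame; its tab then stays outside, 30 mm before the face.
- hood_edge (a point): Middle of the lower outer edge of the hood that carries the control panel: 50 mm out from the face, 155 mm above the sill, 220 wide. Near the face a hand must therefore come in tilted under it: fingers pointing forward and down, wrist leaning back away from the cabinet, about 30 to 45 degrees from vertical.
- flap (a joint): Bright steel dust flap in the port (port 120 wide, 56 high), 114 wide, 49 high, hinged at its top edge 10 mm inside the face. 0 = hanging shut; grows (rad) as it is pushed inward, to about 1.4 riding on the carrier. A weak spring (under 0.06 N m) shuts it. A cut-out clears the carrier's tongue. It drops shut only once the carrier's rear wall is about 50 mm past it, just before home.
- flap_edge (a point): Middle of the lower edge of the flap.
- carrier: Loose grey plastic carrier standing on the sill between the guides (2 mm play each side), 0.2 to 0.5 kg. Tray 120 long (x), 90 wide (y), walls 42 high, 6 thick. Origin: centre of the tray's underside; +x points into the cabinet, front end at x = +60, rear end at x = -60. A flat tongue 20 wide, 4 thick runs back from the rear end to the upright tab.
- carrier_seat (a point): Midway between the carrier's two bar notches at their floor height, 31 mm above its underside; axes as the carrier. Notches: cut in the side walls (39 to 45 mm either side), open at the top, 21 long in x, 11 deep: the 16 mm bar has 2.5 mm each side and lies 1 mm below the wall tops. The bone's shaft passes below, its top 4 mm under this point.
- carrier_tab (a point): Point on the carrier's upright grip tab, 156 mm behind the tray's centre, 32 mm above its underside; axes as the carrier. The tab is 22 long (x), 10 thick (y), 46 high from the underside: pinch it across its 10 mm.
- bar_mid (a point): Centre of the long retaining bar: plain aluminium, 104 x 16 x 10 mm, x along its length, z up, about 0.05 kg, lying flat on the foam mat (mat 4 mm thick). Laid in the notches, its centre is 5 mm above carrier_seat and its length runs along the carrier's y, with about 7 mm standing out beyond each wall.
- bone_mid (a point): Middle of the small dry long bone, about 97 mm long (x), shaft 16 mm thick, ends 23 to 25 mm, lying lengthwise in the carrier's two rubber V cradles, its middle 12 mm below carrier_seat. Loose: moves if the carrier is jolted.
- short_bar_mid (a point): Centre of a spare bar of the same section, only 66 mm long, too short for this carrier. Not needed; leave it.
- bone_chip_a: Bone fragment on the mat, 32 x 22 x 16 mm. Leave it.
- bone_chip_b: Bone fragment on the mat, 26 x 22 x 14 mm. Leave it.
- bone_chip_c: Bone fragment on the mat, 42 x 20 x 15 mm. Leave it.
- caliper: Digital caliper, 235 mm long, lying on the desk. Leave it.
- mouse: Black computer mouse, 62 x 108 x 31 mm. Leave it.
- mug: Mug, 80 mm across, 92 high. Leave it.
- gel_bottle: Green bottle, 54 mm across, 150 high. Leave it.
Things that resemble listed ones, but are neither listed nor needed, are in the scene too. What is shaped like the part that bears bar_mid but orange or turquoise is not meant.

How it is judged (in metres and radians):
On the way, in this order (a step that is already met when the one before it is completed fails the run):
1. the long bar lies in both notches of the carrier, let go, with the carrier still outside the shut flap (x of bar_mid in the frame of carrier_seat between -0.005 and 0.005 m and y of bar_mid in the frame of carrier_seat between -0.008 and 0.008 m and z of bar_mid in the frame of carrier_seat between 0.0025 and 0.0075 m and angle between the x axis of bar_mid and the y axis of carrier_seat, either way round below 0.12 rad and contact force between the fingers and anything else below 0.2 N and value of joint flap below 0.1 rad), for 0.2 s.
2. the carrier is half-way through, holding the flap open, with the bar still in its notches (x of bar_mid in the frame of carrier_seat between -0.005 and 0.005 m and y of bar_mid in the frame of carrier_seat between -0.008 and 0.008 m and z of bar_mid in the frame of carrier_seat between 0.0025 and 0.0075 m and angle between the x axis of bar_mid and the y axis of carrier_seat, either way round below 0.12 rad and value of joint flap above 0.8 rad and x of carrier in the frame of cabinet between 0.01 and 0.06 m), for 0.05 s.
At the end, for the whole second after the job is handed in: Carrier at rest inside, front end within about 5 mm of the stop; flap shut (under 0.1 rad); long bar down in both notches (5 mm along, 8 mm across the carrier, 2.5 mm in height, square to 0.12 rad); bone in its cradles (12 mm lengthwise, 6 mm sideways, 5 mm in height) (x of carrier in the frame of cabinet between 0.12 and 0.13 m and z of carrier in the frame of cabinet between 0.046 and 0.054 m and value of joint flap below 0.1 rad and linear speed of carrier below 0.02 m/s and x of bar_mid in the frame of carrier_seat between -0.005 and 0.005 m and y of bar_mid in the frame of carrier_seat between -0.008 and 0.008 m and z of bar_mid in the frame of carrier_seat between 0.0025 and 0.0075 m and angle between the x axis of bar_mid and the y axis of carrier_seat, either way round below 0.12 rad and x of bone_mid in the frame of carrier_seat between -0.012 and 0.012 m and y of bone_mid in the frame of carrier_seat between -0.006 and 0.006 m and z of bone_mid in the frame of carrier_seat between -0.017 and -0.007 m); the robot touches nothing.
It fails at once if the robot pushes the flap itself instead of letting the carrier do it (contact force between any of the fingers, the arm and flap above 0.5 N).
It fails at once if the carrier is shoved faster than 0.4 m/s instead of slid steadily (linear speed of carrier above 0.4 m/s).
It fails at once if another thing on the desk is moved by more than 25 mm (distance of any of short_bar_mid, bone_chip_a, bone_chip_b, bone_chip_c, caliper, mouse, mug, gel_bottle from where it was at the start of the episode above 0.025 m).
It also fails if it takes over 58 s, if anything falls off the work surface, if the arm or the gripper's body presses on something with over 40 N, if the wrist force passes 120 N, or if a joint passes its speed limit or range.

## Working session

There is one attempt and no reset: what is moved stays moved. The work goes in short steps, each a Python script; the robot and the scene stay as the last script left them, time stands still between calls to the robot, and variables do not carry over. Pictures are saved under pics/ and viewed, at most 10 in all, crops included, and the job is handed in when it is done.

```bash
ls; mkdir -p pics
cat > h.py <<'E'
import numpy as np, cv2
from cell import robot, grip, kin, viewer
from scipy.spatial.transform import Rotation as Ro
def world(info,p): return np.array(info["R"]).T@(np.array(p)-np.array(info["t"]))
def px(info,X):
    c=np.array(info["R"])@np.array(X,float)+info["t"]; s=c[:2]/c[2]; s=s*(1+info["k1"]*(s@s))
    K=np.array(info["camera_matrix"]); return K[:2,:2]@s+K[:2,2]
def ray(info,uv):
    K=np.array(info["camera_matrix"]); d=np.linalg.solve(K[:2,:2],np.array(uv,float)-K[:2,2]); s=d.copy()
    for _ in range(20): s=d/(1+info["k1"]*(s@s))
    R=np.array(info["R"]); return -R.T@info["t"], R.T@np.array([s[0],s[1],1])
def onz(info,uv,z):
    o,d=ray(info,uv); return o+d*(z-o[2])/d[2]
def save(n,im,scale=1): cv2.imwrite(n,cv2.resize(im[:,:,::-1],None,fx=scale,fy=scale,interpolation=cv2.INTER_CUBIC))
def pin(name,cam,info):
    return [(round(r["confidence"],2),world(info,r["at"]).round(1),px(info,world(info,r["at"])).round()) for r in viewer.pinpoint(name,cam)]
E
python3 - <<'E'
from h import *
for c in ("top","side"):
    i=viewer.camera_info(c); im=viewer.read_camera(c); save(f"pics/{c}.png",im,1.5)
    print(c, "campos",(-np.array(i["R"]).T@i["t"]).round())
    for n in ("cabinet","stop","carrier","carrier_seat","carrier_tab","bar_mid","short_bar_mid","bone_mid","hood_edge","flap_edge"):
        print(n,pin(n,c,i))
print(robot.observe())
E
```

```text
pics
top campos [ 330.   55. 1477.]
cabinet [(0.73, array([ 5.202e+02, -1.961e+02,  5.000e-01]), array([330., 191.]))]
stop []
carrier [(0.57, array([558.4,  -0.8,  53.4]), array([280., 180.]))]
carrier_seat [(0.77, array([558.5,  -3.5,  83.3]), array([281., 179.]))]
carrier_tab [(0.83, array([590.3, 151.7,  80.1]), array([239., 171.]))]
bar_mid [(0.64, array([293.8, 317.6,   4.2]), array([197., 251.])), (0.58, array([417.5,  80.4,   7.1]), array([259., 218.])), (0.56, array([602.5, 346.6,   6.4]), array([191., 172.])), (0.52, array([343.6, -39.2,   3.8]), array([290., 237.])), (0.4, array([253.9, 499.1,   8.3]), array([149., 262.]))]
short_bar_mid [(0.47, array([454.6, 363.4,   8.2]), array([186., 209.])), (0.36, array([ 786.8, -151. ,   -1.7]), array([316., 126.]))]
bone_mid [(0.66, array([556.5,   5.1,  68.2]), array([279., 180.])), (0.57, array([556. ,  -2.1,  54.4]), array([280., 181.]))]
hood_edge [(0.7, array([ 529.1, -147.8,  204.8]), array([325., 181.]))]
flap_edge []
side campos [-149.  794. 1146.]
cabinet [(0.91, array([ 519.3, -191.3,   -5. ]), array([308., 183.]))]
stop 
[... 856 characters left out ...]
 array([ 1.10800402,  0.46751757, -0.01158062,  1.60266125,  0.00601409,
        1.0714009 , -0.05626633]), 'joint_velocities': array([ 0.00076807,  0.00087643,  0.00061159, -0.00119637, -0.00118512,
        0.00060005, -0.00065678]), 'joint_torque': array([-7.21580036e-04, -5.20430374e+01, -1.28854142e-02, -2.44062370e+01,
       -5.66724676e-02,  1.15165429e-02,  3.66666723e-05]), 'tcp_pos': array([ 264.87860689, -593.61168294,  214.59702084]), 'tcp_rot': array([ 3.07259827e+00,  6.54489757e-01, -7.25387514e-05]), 'contact_force': array([0.35131054, 0.71275699, 0.02303128]), 'wrist_torque': array([ 0.03207205,  0.04995726, -0.01669425]), 'grip_force': 0.0, 'grip_width': 1.0024604013484217}
```

View pics/top.png

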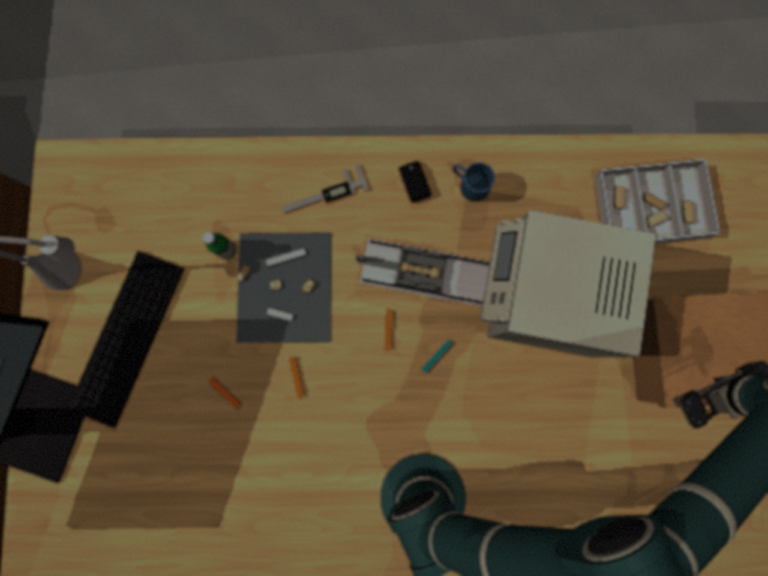

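View pics/side.png

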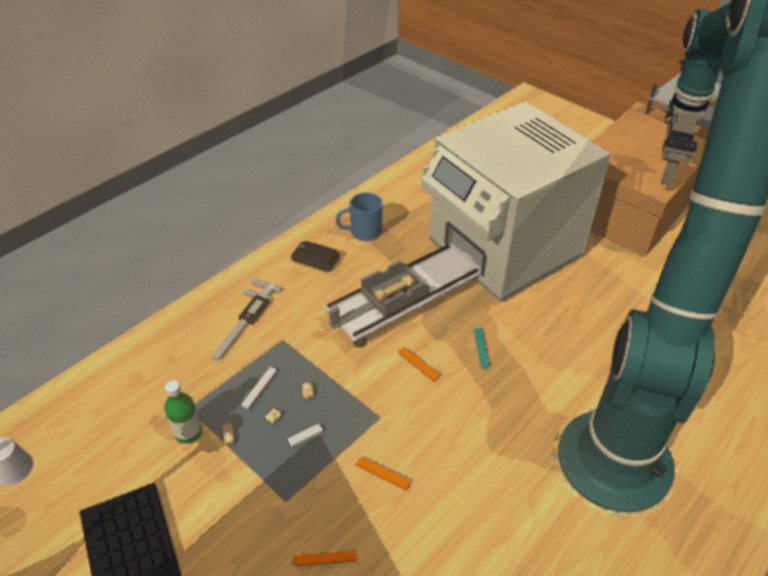

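Long pale bar at (286,257) in the top view (1.5x) and short one at (281,315). Orange bars at (389,329), (297,377) and (225,391) and the turquoise one at (438,356) are decoys. The long pale bar on the mat fits. The carrier is at (420,270) and the cabinet's loading direction is roughly −y. I lift clear of the cabinet, go over the mat and confirm with the wrist camera.

```bash
cat >> h.py <<'E'
def rot(yh,tilt=0,about=None):
    "tool down with y at heading yh (deg); optional tilt (deg) about world axis"
    a=np.deg2rad(yh); y=np.array([np.cos(a),np.sin(a),0]); z=np.array([0,0,-1.]); x=np.cross(y,z)
    r=Ro.from_matrix(np.c_[x,y,z])
    if tilt: r=Ro.from_rotvec(np.deg2rad(tilt)*np.array(about))*r
    return r.as_rotvec()
E
python3 - <<'E'
from h import *
p=robot.observe()["tcp_pos"]
robot.servo_line([p[0],p[1],470],feed=350)
for h in (17,-163):
    q=kin.ik([604,350,280],rot(h)); print(h,q)
best=min((17,-163),key=lambda h:abs(kin.ik([604,350,280],rot(h))[6]))
robot.movep([604,350,280],rot(best)); print(best)
i=viewer.camera_info("wrist"); im=viewer.read_camera("wrist"); save("pics/w1.png",im,1.5)
print((-np.array(i["R"]).T@i["t"]).round(), np.array(i["R"]).round(2))
for n in ("bar_mid","short_bar_mid"):
    print(n,pin(n,"wrist",i))
    for r in viewer.silhouettes(n,"wrist"):
        c=cv2.findContours(r["mask"].astype(np.uint8),0,1)[0]; c=max(c,key=len)
        b=cv2.boxPoints(cv2.minAreaRect(np.array([onz(i,q[0],14)[:2] for q in c],np.float32)))
        print(r["confidence"],b.mean(0),np.linalg.norm(b[0]-b[1]),np.linalg.norm(b[1]-b[2]), [np.rad2deg(np.arctan2(*(b[k+1]-b[k])[::-1])) for k in (0,1)])
print(robot.observe()["t"])
E
```

```text
17 [-0.02185661  0.68462212 -0.92435258  1.35465831  0.54198862  1.36339256
 -0.64702116]
-163 [ 0.11511746  0.89258294 -1.32891838  1.34515934  0.85821451  1.52936154
  2.30936367]
17
[583. 423. 450.] [[ 0.96  0.29  0.  ]
 [ 0.28 -0.92  0.27]
 [ 0.08 -0.26 -0.96]]
bar_mid [(0.83, array([607.1, 351.9,   6.2]), array([256., 157.])), (0.8, array([302.3, 318.9,   6.1]), array([ 25., 114.])), (0.69, array([416.8,  81.1,   5.2]), array([ 84., 290.]))]
0.73 [314.3599  323.65524] 16.248234 82.765495 [np.float32(-76.18675), np.float32(13.8132925)]
0.71 [608.5859  352.35437] 101.060326 15.526099 [np.float32(-73.24781), np.float32(16.752058)]
0.71 [393.12756  95.98427] 45.83565 24.310783 [np.float32(-14.360737), np.float32(75.63923)]
0.69 [801.50024   37.656578] 24.284456 106.37343 [np.float32(-73.44728), np.float32(16.552752)]
0.2 [551.25287 108.10257] 53.136604 72.46742 [np.float32(-14.795588), np.float32(75.20441)]
short_bar_mid [(0.88, array([458.6, 365.5,   8.4]), array([149., 114.]))]
0.93 [460.31134 364.13245] 18.26877 66.229614 [np.float32(-17.219835), np.float32(72.78013)]
5.7833
```

View pics/w1.png

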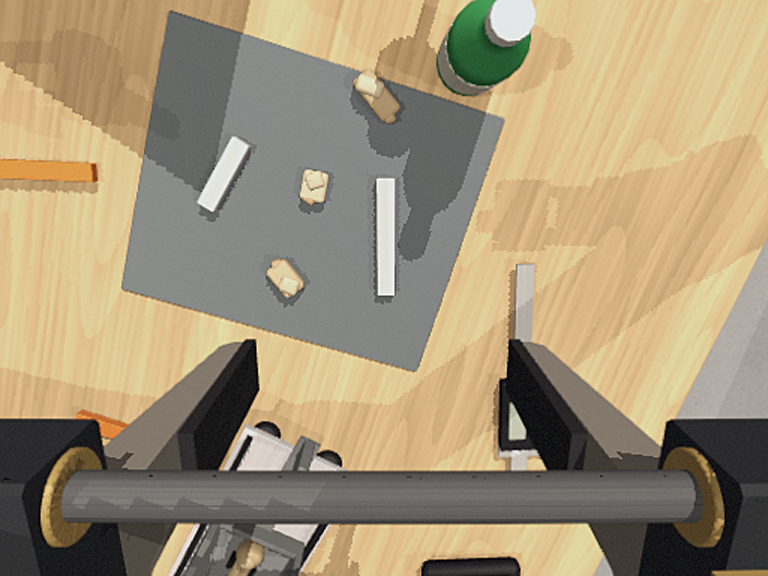

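The long white bar is at (385,237), 101×16 mm measured, and the short one is at (223,175), 66 mm. The long one on the mat is the target, and no chip is within finger reach. Picking it now.

```bash
cat >> h.py <<'E'
def bar(near,z):
    i=viewer.camera_info("wrist"); im=viewer.read_camera("wrist"); out=[]
    for r in viewer.silhouettes("bar_mid","wrist"):
        c=max(cv2.findContours(r["mask"].astype(np.uint8),0,1)[0],key=len)
        b=cv2.boxPoints(cv2.minAreaRect(np.array([onz(i,q[0],z)[:2] for q in c],np.float32)))
        e=[b[1]-b[0],b[2]-b[1]]; e.sort(key=np.linalg.norm)
        if np.linalg.norm(b.mean(0)-near[:2])<60: out.append((r["confidence"],b.mean(0),np.linalg.norm(e,axis=1),np.rad2deg(np.arctan2(e[1][1],e[1][0]))%180))
    return im,i,out
E
python3 - <<'E'
from h import *
grip(0.45,15)
robot.movep([608,352,120],rot(16.75))
im,i,o=bar([608,352],14); print(o, pin("bar_mid","wrist",i))
c=o[0][1] if o else np.array([608,352.]); a=o[0][3]-90 if o else 16.75
if o and abs(o[0][2][1]-104)>8: c=np.array([608,352.])
robot.servo_line([c[0],c[1],40],150,rot(a)); robot.servo_line([c[0],c[1],6.5],60)
s=robot.observe();print(s["tcp_pos"],s["contact_force"])
grip(0.0,20); s=robot.observe(); print(s["grip_width"]*92,s["grip_force"])
robot.servo_line([c[0],c[1],170],200); s=robot.observe(); print(s["grip_width"]*92,s["grip_force"],s["tcp_pos"],s["t"])
print(c,a)
for h in (a+61.5,a-118.5): print(h,kin.ik([560,0,200],rot(h)))
im,i,o=bar(c,178.5); print(o,pin("bar_mid","wrist",i)); save("pics/w2.png",im,1.5)
E
```

```text
[(0.81, array([608.1028, 351.8567], dtype=float32), array([ 16.143219, 103.8468  ], dtype=float32), np.float32(107.04703))] [(0.93, array([608.2, 350. ,   9.4]), array([251., 193.])), (0.66, array([414.6,  84. ,   8.1]), array([  4., 374.]))]
[608.04554158 352.03731075   6.39156397] [-0.23030397  0.12232406 -0.00357042]
15.693339318839069 20.000119507312775
15.544551761054818 19.99997466802597 [607.56197759 351.0727132  168.49526267] 10.3333
[608.1028 351.8567] 17.047028
78.54703 [ 0.79998266  0.67336749 -1.2138046   1.7894766   0.68457707  1.17848197
  0.74276088]
-101.45297 [ 0.35220124  0.38961133 -0.51546749  1.81434402  0.2249986   0.99584155
 -2.02505191]
[(0.79, array([606.48267, 358.86365], dtype=float32), array([15.665929, 90.74226 ], dtype=float32), np.float32(107.00246))] [(0.77, array([416.7,  83.5,   5.8]), array([ 36., 340.])), (0.73, array([606.3, 349.6, 171.8]), array([249., 248.]))]
```

Run:
```python
from h import *
robot.movep([560,0,210],rot(-101.45))
A=[]
for dx,dy in ((0,0),(15,-20),(-10,20)):
    robot.servo_line([560+dx,0+dy,205],200); robot.hold(.3)
    i=viewer.camera_info("wrist"); im=viewer.read_camera("wrist")
    for n in ("carrier_seat","carrier","carrier_tab","bone_mid","bar_mid"):
        print(n,[r for r in pin(n,"wrist",i)][:2])
    if dx==0:
        save("pics/w3.png",im,1.5); np.savez("w3.npz",im=im,R=i["R"],t=i["t"],K=i["camera_matrix"],k1=i["k1"],tcp=robot.observe()["tcp_pos"])
print(robot.observe()["t"],robot.observe()["tcp_rot"],rot(-101.45),robot.observe()["tcp_pos"])
```

```text
carrier_seat []
carrier []
carrier_tab [(0.76, array([591.6, 149.8,  80.9]), array([ 88., 187.]))]
bone_mid []
bar_mid [(0.84, array([559.7,  -1. , 205.6]), array([258., 245.]))]
carrier_seat []
carrier [(0.98, array([563.7,   0.8,  47.7]), array([238., 194.]))]
carrier_tab [(0.77, array([588.8, 151.1,  78.5]), array([ 74., 208.]))]
bone_mid [(0.94, array([566.2,   3.6,  67.3]), array([234., 197.]))]
bar_mid [(0.66, array([573.6, -17.9, 205.8]), array([254., 248.])), (0.25, array([ 529.4, -145.3,  205.2]), array([486., 276.]))]
carrier_seat [(0.76, array([562.9,  -0.9,  80. ]), array([274., 170.]))]
carrier [(0.9, array([565.1,  -0.9,  48. ]), array([272., 161.]))]
carrier_tab [(0.8, array([590.3, 149.1,  80.3]), array([106., 174.]))]
bone_mid [(0.95, array([ 5.648e+02, -5.000e-01,  6.760e+01]), array([273., 165.]))]
bar_mid [(0.66, array([550.6,  18.2, 206.7]), array([258., 245.]))]
14.5333 [-3.12585590e+00  3.13692982e-01  4.45288609e-05] [ 3.12592283 -0.31338617  0.        ] [550.04803859  19.89488858 204.95509878]
```

View pics/w3.png

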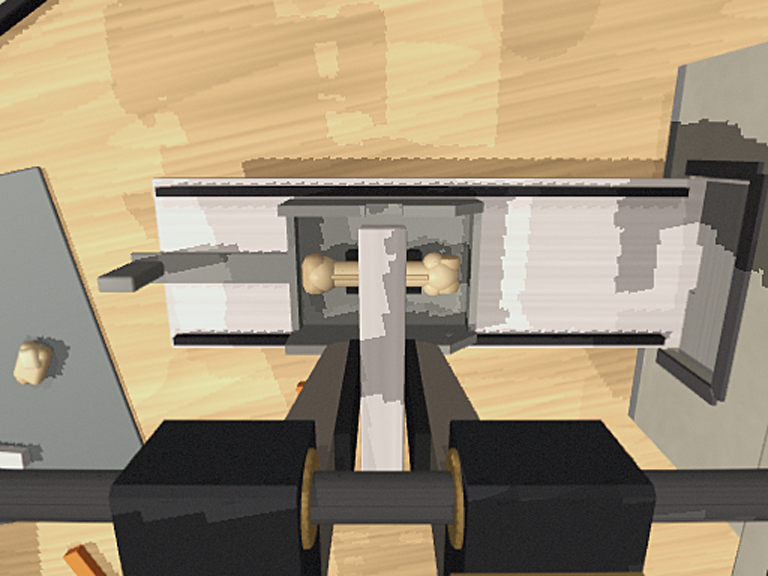

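Bar held, bone in the cradles at (380,273). The held bar hides the near notch, so I shift the hand toward the robot to see both notches.

Run:
```python
from h import *
robot.servo_line([484,12,205],200); robot.hold(.3)
i=viewer.camera_info("wrist"); im=viewer.read_camera("wrist")
for n in ("carrier_seat","carrier","carrier_tab","bone_mid","bar_mid"): print(n,pin(n,"wrist",i)[:2])
np.savez("w4.npz",im=im,R=i["R"],t=i["t"],camera_matrix=i["camera_matrix"],k1=i["k1"],tcp=robot.observe()["tcp_pos"])
p=px(i,[562,0,85]).astype(int); print(p, robot.observe()["t"])
x0,y0=max(p[0]-100,0),max(p[1]-75,0); print("crop origin",x0,y0)
save("pics/w4.png",im[y0:y0+150,x0:x0+200],4)
```

```text
carrier_seat [(0.73, array([485.9,  13. , 206. ]), array([254., 244.])), (0.6, array([561.3,   4.2,  79.4]), array([247., 100.]))]
carrier [(0.91, array([ 5.659e+02, -3.000e-01,  4.860e+01]), array([251.,  95.])), (0.25, array([ 522.8, -190. ,   -1.5]), array([430., 100.]))]
carrier_tab [(0.65, array([591.4, 153.5,  81.4]), array([ 69., 101.]))]
bone_mid [(0.71, array([563.2,   1.3,  67.4]), array([250.,  98.]))]
bar_mid [(0.96, array([301.8, 315.7,   4.8]), array([ 60., 347.])), (0.76, array([482.6,  11. , 204.5]), array([259., 247.]))]
[251  98] 15.6167
crop origin 151 23
```

View pics/w4.png

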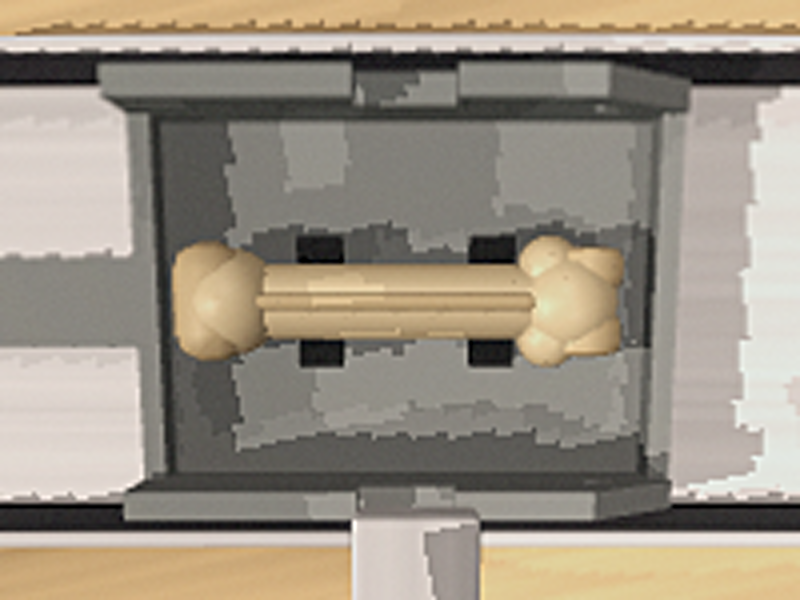

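Both notches show clearly: far notch edges at x≈352/458 (y 62–97), near notch at x≈358/455 (y 487–520) in the 4x crop. The bar's end is at x≈353–478. I compute the seat pose and the held bar's offset in the same camera.

Run:
```python
from h import *
d=np.load("w4.npz"); i={k:d[k] for k in ("R","t","camera_matrix")}; i["k1"]=float(d["k1"])
o=lambda u,v:((u+.5)/4-.5+151,(v+.5)/4-.5+23)
P=lambda u,v,z:onz(i,o(u,v),z)[:2]
f=[P(352,80,92),P(458,80,92)]; n=[P(358,503,92),P(455,503,92)]
print("far",f,np.linalg.norm(f[1]-f[0]),"near",n,np.linalg.norm(n[1]-n[0]))
F=np.mean(f,0);N=np.mean(n,0); s=(F+N)/2; v=F-N
print("seat",s,"len",np.linalg.norm(v),"hdg y",np.rad2deg(np.arctan2(v[1],v[0])))
for a,b in (((105,64),(600,62)),((130,520),(590,518))):
    e=P(*b,92)-P(*a,92); print("wall hdg",np.rad2deg(np.arctan2(e[1],e[0])),np.linalg.norm(e))
# guide inner edges z=58: measure full image later
for z in (205+7.6,):
    L,R_=P(353,515,z),P(478,515,z); m=(L+R_)/2; r=Ro.from_rotvec(rot(-101.45)).as_matrix()
    print("bar w",np.linalg.norm(L-R_),"end in tool xy",r[:2,:2].T@(m-d["tcp"][:2]))
print(d["tcp"])
```

```text
far [array([605.46425672,   1.30979792]), array([601.33725348, -19.05705012])] 20.780776087479797 near [array([523.95361911,  17.5492933 ]), array([519.87212472,  -2.61006734])] 20.568383934735497
seat [562.65681351  -0.70200656] len 83.11062850178297 hdg y -11.340800479038736
wall hdg -101.28061231859517 96.83229538604354
wall hdg -101.2049420462049 97.9216900475691
bar w 15.24557502233597 end in tool xy [53.35370329 -1.10686252]
[484.04436412  12.04398693 204.92903007]
```

Run:
```python
from h import *
r=Ro.from_rotvec(rot(-101.3)).as_matrix()
t=np.array([562.66,-.7])-r[:2,:2]@[1.3,-1.1]; print(t)
robot.servo_line([*t,150],200,rot(-101.3)); robot.servo_line([*t,98],80); robot.hold(.3)
s=robot.observe(); print(s["tcp_pos"],s["contact_force"],s["t"])
i=viewer.camera_info("wrist"); im=viewer.read_camera("wrist")
np.savez("w5.npz",im=im,R=i["R"],t=i["t"],camera_matrix=i["camera_matrix"],k1=i["k1"],tcp=s["tcp_pos"])
p=px(i,[585,-5,95]).astype(int); x0,y0=max(p[0]-100,0),max(p[1]-75,0); print("crop origin",x0,y0)
save("pics/w5.png",im[y0:y0+150,x0:x0+200],4)
```

```text
[561.16966019  -1.52394614]
[561.40657891  -1.52592373  98.37331926] [ 0.18643084 -0.30178067  0.48458037] 17.3417
crop origin 153 126
```

View pics/w5.png

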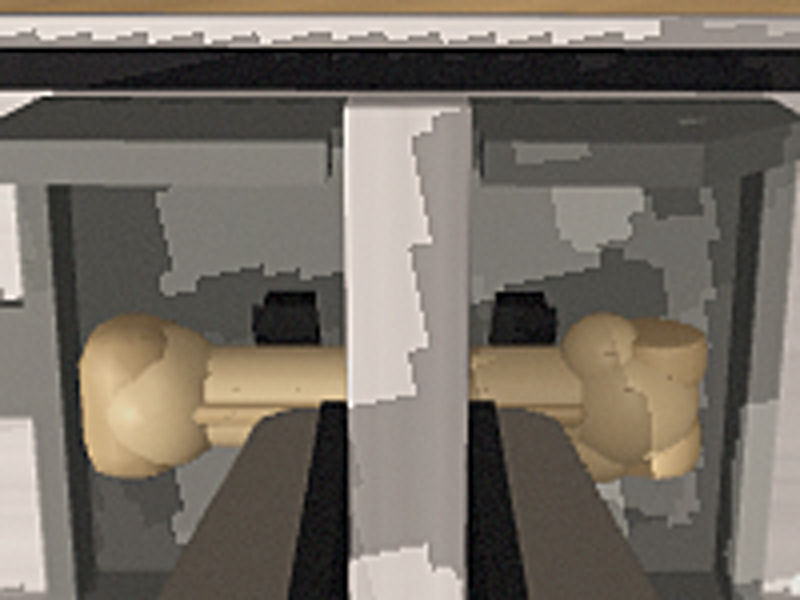

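The bar (345–470) sits centred between the notch edges (332/482). Lowering and releasing.

Run:
```python
from h import *
t=[561.17,-1.52]
robot.servo_line([*t,86],40); s=robot.observe(); print(s["tcp_pos"],s["contact_force"])
robot.servo_line([*t,83.6],15); robot.hold(.15); s=robot.observe(); print(s["tcp_pos"],s["contact_force"])
grip(0.28); s=robot.observe(); print(s["grip_width"]*92,s["contact_force"])
robot.servo_line([*t,120],80)
robot.servo_line([484,12,205],250); robot.hold(.2)
i=viewer.camera_info("wrist"); im=viewer.read_camera("wrist")
np.savez("w6.npz",im=im,R=i["R"],t=i["t"],camera_matrix=i["camera_matrix"],k1=i["k1"])
for n in ("carrier_seat","carrier","carrier_tab","bone_mid","bar_mid","hood_edge"): print(n,pin(n,"wrist",i)[:2])
save("pics/w6.png",im[23:173,151:351],4); save("pics/w6full.png",im,1.5); print(robot.observe()["t"])
```

```text
[560.8719596   -1.46346824  85.55751318] [ 0.46573431 -0.72749342 -0.85174261]
[561.20028574  -1.51048343  83.64323692] [ 0.16104727 -0.25538547 -0.42324989]
25.852849595301354 [-0.62743826  0.06663209  0.32011309]
carrier_seat [(0.75, array([561.4,   2.6,  80.2]), array([248.,  99.]))]
carrier [(0.64, array([564.7,  -2.8,  44.7]), array([254.,  94.]))]
carrier_tab [(0.57, array([589. , 148.7,  77.4]), array([ 76., 102.]))]
bone_mid [(0.92, array([564.1,   0.9,  69. ]), array([250.,  95.]))]
bar_mid [(0.97, array([413.3,  82.7,   8.9]), array([208., 240.])), (0.74, array([560.9,  -3. ,  85.2]), array([255.,  98.]))]
hood_edge []
20.425
```

View pics/w6.png

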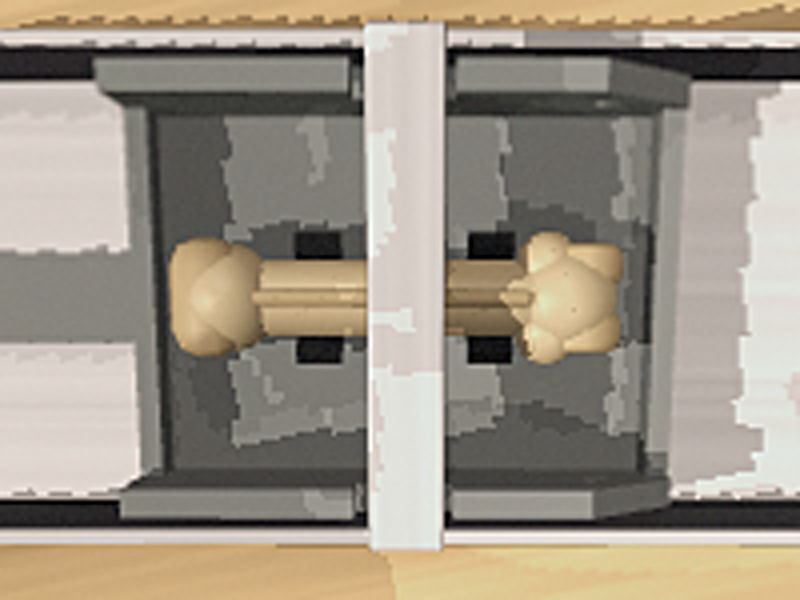

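The bar lies in both notches: wall-top edges at x 352/457, bar at 367–443, overhanging evenly at y 23 and 550. The bone is undisturbed. Next I pinch the tab with the hand tilted 40°.

```bash
cat >> h.py <<'E'
H=-101.25
D=np.array([np.cos(np.deg2rad(H)),np.sin(np.deg2rad(H)),0])
Y=np.array([-D[1],D[0],0])*-1 if False else np.array([-D[1],D[0],0])
def tilt(deg=40):
    y=np.array([np.cos(np.deg2rad(H+90)),np.sin(np.deg2rad(H+90)),0])
    return rot(H+90,-deg,y)
def tcp_for(cx,z,deg=40,seat=(562.66,-.7)):
    "TCP for grasp point at carrier x cx, height z"
    g=np.array([*seat,0])+D*cx; g[2]=z
    return g+19*Ro.from_rotvec(tilt(deg)).as_matrix()[:,2]
E
python3 - <<'E'
from h import *
d=np.load("w3.npz"); i={"R":d["R"],"t":d["t"],"camera_matrix":d["K"],"k1":float(d["k1"])}
for a,b in (((157,192),(688,192)),((175,340),(663,340))):
    e=onz(i,np.array(b)/1.5,58)-onz(i,np.array(a)/1.5,58); print("guide hdg",np.rad2deg(np.arctan2(e[1],e[0])),np.linalg.norm(e))
R=Ro.from_rotvec(tilt()).as_matrix(); print(R.round(2))
p=tcp_for(-158,84); print(p)
pre=p-100*R[:,2]; print(pre)
for q in (pre,p,p+D*160,p+D*324): print(kin.ik(q,tilt()))
E
```

```text
guide hdg -101.40682526973592 333.1689284049282
guide hdg -101.46746662201028 331.80870871471853
[[ 0.15  0.98 -0.13]
 [ 0.75 -0.2  -0.63]
 [-0.64 -0.   -0.77]]
[591.10163969 142.28577841  69.44515558]
[603.64180386 205.32944101 146.04959989]
[-0.1796999   0.96357277 -0.78296272  1.32734975  0.91435567  1.79391199
 -1.26046193]
[-0.1080675   0.98542831 -0.72569263  1.47835904  0.95002565  1.63366694
 -1.29899308]
[ 0.11228499  0.85327948 -0.67618364  1.73331746  1.00403743  1.46113802
 -1.23135635]
[ 0.2822864   0.7277825  -0.51998872  1.89648401  1.06812125  1.24227826
 -1.08734117]
```

Run:
```python
from h import *
R=Ro.from_rotvec(tilt()).as_matrix(); p=tcp_for(-158,84); pre=p-75*R[:,2]
robot.servo_line([500,60,230],250)
grip(0.45,25)
robot.movep(pre,tilt())
i=viewer.camera_info("wrist"); im=viewer.read_camera("wrist"); save("pics/w7.png",im,1.5)
print(pin("carrier_tab","wrist",i),px(i,np.r_[562.66,-.7,82]+[0,0,0]-156*D),np.r_[562.66,-.7,82]-156*D)
s=robot.observe(); print(s["t"],s["tcp_pos"],pre)
```

```text
[(0.63, array([593. , 151.7,  78.7]), array([253., 206.]))] [252.68350462 209.29455329] [593.09409023 152.30250374  82.        ]
22.1667 [601.88016304 187.07703547 129.32741565] [600.50676282 189.56852536 126.89848881]
```

View pics/w7.png

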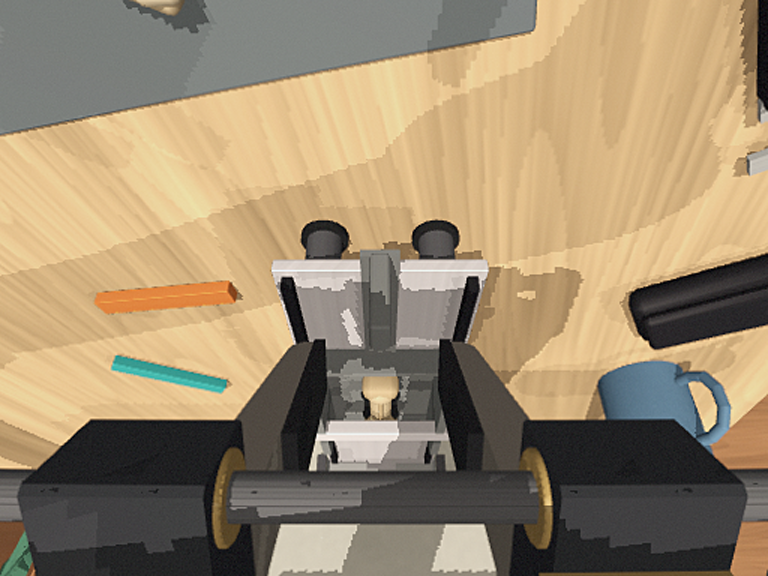

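The tab at (380,265) is centred between the fingers (325–440). Gripping and sliding.

Run:
```python
from h import *
p=tcp_for(-158,84); M=np.array([np.cos(np.deg2rad(-101.38)),np.sin(np.deg2rad(-101.38)),0])
def st(l):
    s=robot.observe(); print(l,round(s["t"],2),s["tcp_pos"].round(1),"F along",round(float(s["contact_force"]@D),1),s["contact_force"].round(1),"w",round(s["grip_width"]*92,1)); return s
robot.servo_line(p,60,tilt()); st("at tab")
grip(0.0,25); st("gripped")
robot.servo_line(p+M*30,40); st("30")
robot.servo_line(p+M*200,75); st("200")
robot.servo_line(p+M*300,60); st("300")
robot.hold(.2); f0=robot.observe()["contact_force"]@D; print(f0)
for k in range(303,340,2):
    robot.servo_line(p+M*k,25); s=st(k)
    if f0-s["contact_force"]@D>9: break
```

```text
at tab 23.57 [591.2 142.8  69.8] F along -0.4 [0.6 0.3 0.1] w 41.5
gripped 24.14 [590.9 142.4  69.5] F along 0.1 [-1.4  0.2  0.6] w 9.5
30 25.04 [585.3 111.7  69.5] F along 1.2 [-0.2 -1.2  0.1] w 9.9
200 27.46 [551.7 -53.7  69.5] F along -4.0 [0.6 4.  1.7] w 9.6
300 29.27 [ 531.9 -151.9   69.4] F along -2.5 [-0.1  2.5  1.8] w 9.9
-1.9193308246029082
303 29.74 [ 531.3 -154.9   69.4] F along -2.7 [0.4 2.7 1.6] w 9.5
305 29.99 [ 531.  -156.8   69.5] F along -3.0 [0.6 2.9 0.6] w 9.8
307 30.24 [ 530.5 -158.9   69.4] F along -3.6 [1.3 3.4 0.9] w 9.6
309 30.49 [ 530.1 -161.    69.4] F along -3.0 [1.3 2.8 0.7] w 10.1
311 30.74 [ 529.6 -162.9   69.5] F along -2.6 [1.  2.5 0.8] w 9.9
313 30.99 [ 529.2 -164.9   69.4] F along -3.0 [1.7 2.7 1.1] w 9.8
315 31.24 [ 528.8 -167.    69.5] F along -1.7 [1.4 1.4 0.5] w 9.9
317 31.49 [ 528.4 -169.    69.5] F along -0.5 [1.3 0.2 1.4] w 9.6
319 31.74 [ 528.  -170.8   69.5] F along -1.6 [0.4 1.6 0.9] w 9.6
321 31.99 [ 527.7 -172.7   69.5] F along -1.3 [0.5 1.2 0.5] w 10.1
323 32.24 [ 527.5 -174.1   69.4] F along -3.1 [0.8 3.  0.8] w 9.7
325 32.49 [ 527.7 -174.1   69.4] F along -8.7 [1.4 8.6 2.1] w 10.0
327 32.74 [ 527.9 -174.2   69.4] F along -13.6 [ 1.9 13.5  4.7] w 10.0
```

Run:
```python
from h import *
p=tcp_for(-158,84); M=np.array([np.cos(np.deg2rad(-101.38)),np.sin(np.deg2rad(-101.38)),0]); R=Ro.from_rotvec(tilt()).as_matrix()
e=p+M*323.5
robot.servo_line(e,20); robot.hold(.2); s=robot.observe(); print(s["contact_force"])
grip(0.35); s=robot.observe(); print(s["contact_force"],s["grip_width"]*92)
b=e-70*R[:,2]-M*40; robot.servo_line(e-45*R[:,2],80); robot.servo_line(b-M*60,150)
robot.hold(.3)
for c in ("wrist","side"):
    i=viewer.camera_info(c); im=viewer.read_camera(c)
    for n in ("carrier","carrier_tab","flap_edge","hood_edge","cabinet"): print(c,n,pin(n,c,i)[:2])
    if c=="wrist": a=cv2.resize(im,(400,300))
    else: a=np.hstack([a,cv2.resize(im[70:220,200:400],(400,300),interpolation=cv2.INTER_CUBIC)])
save("pics/end.png",a); print(robot.observe()["t"],"exp tab",np.r_[562.66,-.7,82]-156*D+M*323.5)
```

```text
[0.61291962 5.39759675 3.2521764 ]
[-0.65564738  0.23255895 -0.70876968] 32.06157193385248
wrist carrier [(0.59, array([ 502.1, -318.7,   46.1]), array([256., 284.]))]
wrist carrier_tab [(0.73, array([ 529.8, -162.2,   78.1]), array([253., 261.])), (0.3, array([ 518.9, -191.5,   -3.7]), array([249., 206.]))]
wrist flap_edge [(0.85, array([ 517.4, -201.9,   51.7]), array([250., 253.]))]
wrist hood_edge []
wrist cabinet [(0.92, array([ 521.8, -191. ,   -0.6]), array([252., 207.]))]
side carrier []
side carrier_tab [(0.67, array([ 529.1, -162.3,   80.4]), array([302., 168.]))]
side flap_edge [(0.71, array([ 517.6, -201.1,   54.4]), array([312., 169.]))]
side hood_edge [(0.62, array([ 529.7, -139.4,  201.5]), array([301., 143.]))]
side cabinet [(0.68, array([ 519.8, -192.2,   -3.5]), array([308., 182.]))]
36.325 exp tab [ 529.26263948 -164.83752195   82.        ]
```

View pics/end.png

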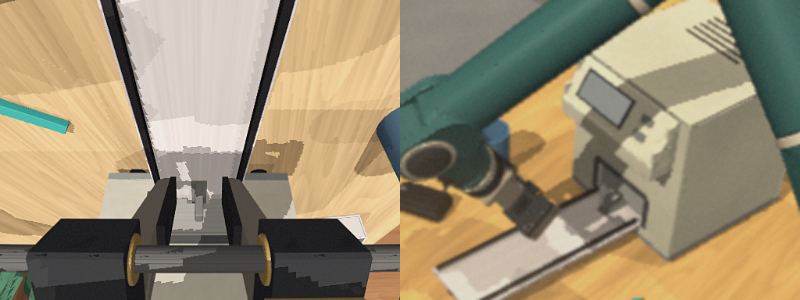

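Picture: the tab stands outside the port at (197,200) left and (610,195) right, and the flap hangs in the port behind it. The flap edge measures 10 mm inside the face. I average a few more views to check the tab position before handing in.

Run:
```python
from h import *
b=robot.observe()["tcp_pos"]; A={"carrier_tab":[],"flap_edge":[],"cabinet":[],"stop":[]}
for d in ([0,15,10],[10,30,20],[-10,45,15],[0,60,30],[5,75,40]):
    robot.servo_line(b+d,200); robot.hold(.25); i=viewer.camera_info("wrist"); viewer.read_camera("wrist")
    for n in A:
        r=pin(n,"wrist",i)
        if r and r[0][0]>.5: A[n].append(r[0][1])
for n,v in A.items():
    if v: v=np.array(v); print(n,len(v),v.mean(0).round(1),v.std(0).round(1),"along D",(v.mean(0)@D).round(1))
print("expected tab along D",(np.r_[562.66,-.7,82]@D-156+323.5).round(1),robot.observe()["t"],robot.observe()["contact_force"])
```

```text
carrier_tab 5 [ 529.2 -164.2   80. ] [0.9 1.2 1.1] along D 57.8
flap_edge 4 [ 520.5 -200.3   53.3] [0.6 0.7 1.3] along D 94.9
cabinet 5 [ 522.2 -191.9   -1.7] [1.2 1.  1. ] along D 86.3
stop 1 [ 522.4 -190.2   -2. ] [0. 0. 0.] along D 84.6
expected tab along D 58.4 40.1167 [ 0.4644955  -0.35502547 -0.40040159]
```

```bash
python3 -c "
from h import *
print(robot.job_done())"
```

```text
the job is handed in; nothing more can be done
None
```

I handed the job in after about 40 s of the 58 s allowed: the bar is down in both notches, the carrier is home against the stop, the flap hangs shut and the hand is clear; I last saw bar and bone before the slide, and no verdict came back.

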